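Turn a planter and its saucer upside down in the turn-over cradle

TASK

Rain is coming, and the square terracotta planter standing in its black saucer must go mouth down with the saucer as a cap on top. Swing the turn-over cradle level, slide planter and saucer together off the deck into it, fully home against its rubber stops, turn the cradle right over by its red handle without letting it slam, and slide the pair back out until it stands clear of the cradle on the deck, planter mouth down with the saucer still seated on it. Push the pair gently, and do not disturb the other pots, bottles and tools.

Things in the scene. Friction and masses are not known exactly. Their poses are not given: they have to be found in the camera images.
- stand: Fixed stand. Origin on the table under the middle of the cradle's axle; x away from the robot (within 0.25 rad of the room's x), y along the axle towards the green pedestal that carries it, z up. Steel base plate 10 mm thick, x -130 to 140, y -315 to 155 mm. Pedestal x -35 to 35, y 105 to 131 mm, top 125 mm above the table. All x, y given below are in this frame.
- deck_mid (a point): Point on the plywood deck's top, at x = 0, y = -195 mm. The deck lies 55.5 mm above the table, level with the cradle's floor, before the cradle's mouth: x -120 to 63, y -310 to -84 mm (its last 10 mm slope down slightly towards the cradle).
- fence_end (a point): Top of the green fence on the deck's far side, at its cradle end (x = 57, y = -88 mm). Its inner face is at x = 57 mm, parallel to y, y -310 to -88 mm, its top 95.5 mm above the table. A pair squared against it slides straight into the cradle.
- cradle (a joint): Angle (rad) of the aluminium cradle about the stand's y axis, axle 90 mm above the table. 0 = level with its handle towards the robot; pi = turned right over, handle on the far side; hard stops at both; growing, the handle goes up and over. Starts raised 0.15 to 0.6. Balanced; a stiff hinge (0.2 N m, more when swung fast) holds it at any angle.
- mouth (a point): Centre of the cradle's open end (on the axle, y = -80 mm). The cradle is a flat tube of two facing C channels, closed at the other end by a plate at y = 80 to 85 mm. Inside 119 mm wide and 69 mm high: floor 34.5 mm below the axle at either end of its swing. Outside 127 mm wide, 77 mm high. At the mouth the side walls flare 3 mm.
- handle (a point): Middle of the cradle's red handle, a round bar 16 mm thick and 116 mm long, parallel to the axle and 130 mm from it; two 10 mm thick rods 50 mm either side of this point join it to the cradle, whose side is 58 mm clear of the bar.
- pocket (a point): Where the middle of the pair belongs when it is fully home: on the axle at y = -23 mm. Its axes turn with the cradle and equal the stand's at joint 0. Two black rubber blocks at the sides of the closed end stop the pair there, their faces at y = 33 mm.
- behind (a point): Middle of the free space behind a pair that is home, on the axle at y = 56 mm: x -41 to 41, y 33 to 80 mm, between the rubber blocks. A finger gets in from above: floor and roof are alike, each with an open slot 63 mm wide (x -31 to 31 mm) from the mouth to the end plate, between 29 mm lips.
- saucer: Square black plastic saucer, 112 x 112 mm, 24 mm high, floor and walls 4 mm (inside 104 x 104 mm). Origin at the centre of its underside, z towards its open side; about 0.22 kg. Starts on the deck, askew by up to 0.32 rad and not against the fence; pushed straight at the fence when far askew, it can wedge instead of turning.
- planter: Square terracotta planter, 100 x 100 mm, 60 mm high, walls 6 mm, open at the top. Origin at the centre of its underside, z towards its mouth; about 0.38 kg. It stands loose in the saucer with 2 mm play each side; the pair is 64 mm high. Upside down and seated, the saucer's rim reaches 24 mm down round the planter.
- small_pot: Bystander: terracotta pot, 60 mm wide, 55 mm high, on the stand's base plate behind the fence.
- rooting_jar: Bystander: amber jar, 44 mm wide, 60 mm high, on the stand's base plate behind the fence.
- round_pot: Bystander: round terracotta pot, 110 mm wide, 100 mm high.
- spare_saucer: Bystander: round black saucer, 120 mm wide, 18 mm high (not the pair's).
- trowel: Bystander: garden trowel about 265 mm long lying flat, origin near its middle.
- feed_bottle: Bystander: green bottle, 70 mm wide, 170 mm high.
- label_tin: Bystander: open blue tin, 110 x 80 x 50 mm.
Things that resemble listed ones, but are neither listed nor needed, are in the scene too. Leave any purple look-alike of the planter alone.

How it is judged:
On the way, in this order (a step that is already met when the one before it is completed fails the run):
1. the cradle is level (within 0.06 rad) and the pair, upright and nested, is fully home in it (within 3.5 mm of touching the stops) (value of joint cradle below 0.06 rad and y of saucer in the frame of pocket above -0.0035 m and angle between each of saucer, planter's own z axis and vertical below 0.08 rad and horizontal distance between saucer and planter below 0.006 m and z of planter in the frame of saucer between 0.002 and 0.008 m), for 0.2 s.
2. the cradle is turned right over (within 0.08 rad of its stop) with the pair upside down inside it (value of joint cradle above 3.06 rad and distance between each of saucer, planter and pocket below 0.05 m and angle between each of saucer, planter's own z axis and vertical above 3 rad), for 0.2 s.
At the end, for the whole second after the job is handed in: The pair rests upside down on the deck (within 0.08 rad), saucer seated on the planter (centres within 6 mm, height within 4 mm), the saucer's centre 136 to 270 mm from the cradle's middle along the stand's -y and -90 to 20 mm along its x. The cradle may stay as it is (angle between each of saucer, planter's own z axis and vertical above 3.06 rad and horizontal distance between saucer and planter below 0.006 m and z of planter in the frame of saucer between 0.002 and 0.008 m and z of saucer in the frame of stand between 0.1155 and 0.1235 m and y of saucer in the frame of stand between -0.27 and -0.136 m and x of saucer in the frame of stand between -0.09 and 0.02 m and linear speed of each of saucer, planter below 0.02 m/s); the robot touches nothing.
It fails at once if the pair is pushed harder than 40 N (contact force between the fingers and saucer above 40 N or contact force between the fingers and planter above 40 N).
It fails at once if the cradle is slammed (faster than 4 rad/s) (velocity of joint cradle above 4 rad/s or velocity of joint cradle below -4 rad/s).
It fails at once if a bystander is moved more than 25 mm (distance of any of small_pot, rooting_jar, round_pot, spare_saucer, trowel, feed_bottle, label_tin from where it was at the start of the episode above 0.025 m).
It also fails if it takes over 72 s, if anything falls off the work surface, if the arm or the gripper's body presses on something with over 40 N, if the wrist force passes 120 N, or if a joint passes its speed limit or range.

ROBOT

A 7-joint arm with a two-finger parallel gripper is mounted at the origin on the work surface. World frame = base frame: x ahead of the robot, y to its left, z up, the work surface at z = 0. Lengths are in m, angles in rad, forces in N, time in s.
With the tool pointing down it reaches from about 0.35 to 0.9 m from the base axis. Payload 19.9 kg.
Tool frame: the origin (TCP) lies at the very end of the fingers, on their centre line; the grasp point (between the pads) lies 19 mm behind it; z points along the fingers, y is the line along which they close (so a half turn about z gives the same grasp; the last joint's range is limited). The gripper opens to 94 mm and grips with 3 to 60 N. Pads are 16 mm wide; open, the fingers measure 119 mm over their backs; the gripper's body (75 mm by 177 mm) begins 78 mm behind the grasp point.
Start: joints at [1.109, 0.417, -0.01, 1.614, 0.005, 1.111, -0.053], TCP at [0.255, -0.571, 0.205] pointing down, gripper open.
Joint ranges: [-2.81, 2.81], [-0.39, 2.02], [-1.27, 1.25], [0.06, 2.57], [-1.19, 4.33], [0.19, 2], [-2.82, 2.82]. Speed limits (rad/s): [1.89, 1.89, 2.39, 2.39, 3.01, 3.01, 3.01].

INTERFACE

Orientations are given as [roll, pitch, yaw] about the fixed x, y, z axes, in that order (R = Rz(yaw) Ry(pitch) Rx(roll)).
In Python, from bench import state, snapshot, camera_info, hand_in, search_frame, trace, spot_point gives the robot as it stands.
- The arm moves only by the tool carry_out, never from a script. Its argument "moves" is a list that holds one entry, the list of rows, each a list of 7 numbers: the shift along the tool's x, y, z in mm, then the turn, a rotation vector about the tool's x, y, z in rad, then the closure, from 0 (fully open) to 1 (shut). In form: [[[tx, ty, tz, ax, ay, az, grip], ...]]. A call has 1 to 8 rows; each row is the pose to reach, as a shift and turn from the pose commanded when the call began, along the tool's axes at that moment; what a row does not reach only later rows make up. A row lasts 1/12 s, in which the tool goes at most 41.7 mm and 7.16 degrees, less where a joint would pass 70% of its speed; a pose out of reach is approached as far as the arm can. A call with a gripper value outside its range is refused whole. The fingers move at their own pace and stop on an object; "force" is the grip in N (left out, the last holds). Time passes only in rows, so rows that repeat a pose let the fingers close. It gives the time, the measured TCP pose, the force, the opening and the grip force at its end, in the units of the state.
- state(): the state, without advancing time (a new reading comes with each control period).
- snapshot(name): name is "scene" or "top" or "wrist"; returns the picture (480x640x3 uint8, red, green, blue); there is no depth.
- camera_info(name): a dict with "fov_y" (degrees; the focal length in pixels is half the picture's height over the tangent of half this angle, whatever the lens; pixels are square), "cx", "cy" (the principal point, pixels), "world_from_camera" (4x4, takes a point from camera to world coordinates); the wrist camera has in their place "tool_from_camera" (4x4, takes a point from camera to tool coordinates, whose origin is the TCP and whose axes are the flange's). Camera axes: x right, y down, z forward; pixel columns grow to the right and rows downward; lengths in m; the calibration is good to about 2 mm. A picture is of the moment at which its call begins: read the wrist's pose just before it. camera_info takes no time and is no camera call.
- hand_in(): hands the job in; it is judged then, once.
Trained networks look in the newest picture that a camera, given by its name, has taken for a name from the list of things; names that differ only in an ending like _2 or _b are one class to them, and where a whole thing is asked for, a point or a joint stands for the part that bears it (a point fixed in the world has none). Each returns a list of dicts, best first, with "confidence" (0 to 1); they miss things now and then, are a little off and sometimes report something else, mostly with a low value. They report only what shows in the picture. A call takes as long as a camera call. They do not tell look-alikes from the thing itself.
- search_frame(target, camera): "bbox" ([left, top, right, bottom] in pixels, round what is visible of it).
- trace(target, camera): "mask" (480x640 bool, what is visible of it) and "bbox" ([left, top, right, bottom] in pixels, round what is visible of it).
- spot_point(target, camera): "at" ([column, row] in pixels: a listed point, or the origin of a listed thing).
The state is a dict: "time_s": time; "joint_positions": joint angles; "dq": joint speeds; "joint_torque": joint torques, N m; "tcp_pos": TCP position; "tool_rot": TCP orientation; "contact_force": force on the tool from outside, world axes, zero at the start; "ft_torque": the same for the moment, N m; "grip_width": finger opening in m; "finger_force": force on a finger pad.
Only numpy, scipy, OpenCV 4.12 (cv2) and the standard library are available. Lean on these libraries where they do the work, as an engineer would, in place of code of your own. Each camera call takes 0.05 s, during which the arm holds its last target. There are 200 camera calls.

## Working session

There is one attempt and no reset: what is moved stays moved. The work goes in short steps, Python scripts to look and compute and a tool call to move; the robot and the scene stay as the last step left them, time stands still between calls to the robot, and variables do not carry over. Pictures are saved under pics/ and viewed, at most 10 in all, crops included, and the job is handed in when it is done.

Besides the shell and the picture viewer there is one more tool, called after "Call:" by a JSON object that holds its "api" and its "payload". carry_out: Moves the arm, as the interface text tells. Its arguments: {"type":"object","properties":{"moves":{"type":"array","items":{"type":"array","items":{"type":"array","items":{"type":"number"}}}},"force":{"type":"number"}},"required":["moves"]}

```bash
ls; mkdir -p pics; python3 - <<'E'
from bench import *
import cv2,numpy as np
for n in("scene","top"):
    im=snapshot(n);cv2.imwrite(f"pics/{n}0.png",im[:,:,::-1])
    c=camera_info(n);print(n,c)
    for t in("deck_mid","fence_end","mouth","handle","pocket","saucer","planter","stand"):
        print(t,[(np.round(d["at"],1).tolist(),round(d["confidence"],2)) for d in spot_point(t,n)[:3]])
print(state())
E
```

```text
pics
scene {'fov_y': 46.814570747274665, 'cx': 319.52551566827196, 'cy': 238.00685262865653, 'world_from_camera': array([[-0.82591914,  0.48155648, -0.29319096,  0.91624902],
       [ 0.56377985,  0.7025472 , -0.43425764,  0.64320552],
       [-0.00313909, -0.52395686, -0.85173902,  1.31023997],
       [ 0.        ,  0.        ,  0.        ,  1.        ]])}
deck_mid [([256.8, 230.4], 0.57), ([265.7, 228.9], 0.22)]
fence_end [([269.7, 261.0], 0.83)]
mouth [([289.7, 250.2], 0.83)]
handle [([345.2, 235.4], 0.79), ([428.9, 382.9], 0.28)]
pocket [([303.4, 267.9], 0.78), ([310.8, 288.3], 0.63), ([232.8, 256.1], 0.49)]
saucer [([267.0, 228.7], 0.93)]
planter [([434.5, 266.1], 0.76), ([267.2, 223.7], 0.65)]
stand [([311.1, 288.2], 0.61)]
top {'fov_y': 53.759431055861846, 'cx': 316.0948876625396, 'cy': 242.8411957537667, 'world_from_camera': array([[-1.70790268e-02, -9.96810711e-01,  7.79532742e-02,
         4.14747011e-01],
       [-9.99851362e-01,  1.68431150e-02, -3.68285627e-03,
        -5.80469754e-04],
       [ 2.35813461e-03, -7.80045870e-02, -9.96950211e-01,
         1.17200336e+00],

[... 467 characters left out ...]
0954336,  0.41739555, -0.0103001 ,  1.61359773,  0.00469798,
        1.11072184, -0.05299856]), 'dq': array([-8.90132653e-06, -4.88144792e-04,  2.11439419e-04, -2.09858212e-04,
        7.84459570e-04,  9.39814779e-04,  2.56958447e-04]), 'joint_torque': array([-1.20129382e-03, -8.51004195e+01,  6.37236480e-01, -4.26284301e+01,
       -4.89687268e-02,  1.35798121e-02, -5.98782071e-05]), 'tcp_pos': array([ 0.25470046, -0.57071818,  0.20542883]), 'tool_rot': array([-3.14149610e+00,  3.90362547e-05,  4.19756663e-01]), 'contact_force': array([ 0.97486008, -0.2455024 ,  0.26532895]), 'ft_torque': array([ 0.01140291, -0.0339103 , -0.01466341]), 'finger_force': 0.0, 'grip_width': 0.09410052243926587}
```

View pics/scene0.png

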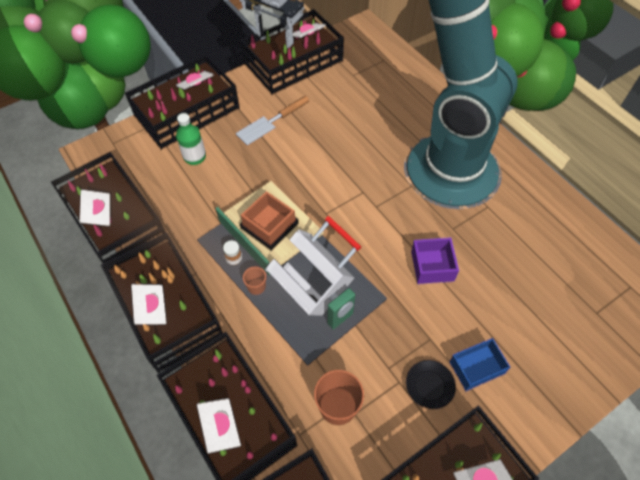

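View pics/top0.png

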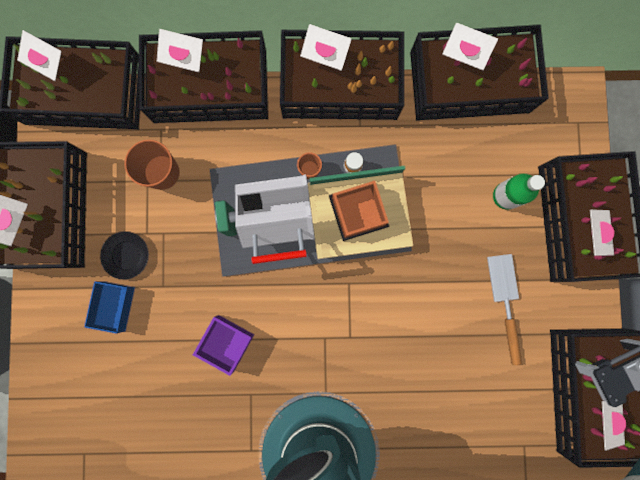

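The pair is the terracotta planter in its black saucer on the deck, at top (358,211) and scene (268,215). The purple one at top (224,345) and scene (435,262) is the look-alike. Next I fit the stand and pair poses and check them in a crop.

```bash
cat > h.py <<'E'
from bench import *
import cv2,numpy as np
from scipy.optimize import least_squares
from scipy.spatial.transform import Rotation as R
CI={n:camera_info(n) for n in("scene","top")}
def f(c): return 240/np.tan(np.radians(c["fov_y"]/2))
def proj(P,n="top",T=None):
    c=CI.get(n) or camera_info(n); T=c["world_from_camera"] if T is None else T
    p=(np.atleast_2d(P)-T[:3,3])@T[:3,:3]
    return p[:,:2]/p[:,2:]*f(c)+[c["cx"],c["cy"]]
def ray(uv,z,n="top",T=None):
    c=CI.get(n) or camera_info(n); T=c["world_from_camera"] if T is None else T
    d=T[:3,:3]@np.array([(uv[0]-c["cx"])/f(c),(uv[1]-c["cy"])/f(c),1])
    return T[:3,3]+d*(z-T[2,3])/d[2]
def S2W(s,P):
    P=np.atleast_2d(P); c,q=np.cos(s[2]),np.sin(s[2])
    return np.c_[P[:,:2]@np.array([[c,q],[-q,c]])+s[:2],P[:,2]]
def W2S(s,p):
    c,q=np.cos(s[2]),np.sin(s[2]); return (np.asarray(p)[:2]-s[:2])@np.array([[c,-q],[q,c]])
E
cat > fit.py <<'E'
from h import *
pts={"top":[((57,-88,95.5),(307.8,179.8)),((0,-80,90),(309.1,205.1)),((0,-23,90),(285.7,212.8)),
 ((140,155,10),(210,170)),((140,-315,10),(397,146)),((-130,155,10),(221,276))],
 "scene":[((57,-88,95.5),(269.7,261)),((0,-80,90),(289.7,250.2)),((0,-195,55.5),(256.8,230.4))]}
def res(s):
    return np.concatenate([(proj(S2W(s,np.array(a)/1000),n)-b).ravel() for n in pts for a,b in pts[n]])
r=least_squares(res,[0.45,0,0],loss="soft_l1");s=r.x;print("stand",s,np.round(r.fun.reshape(-1,2),1).tolist())
np.save("s.npy",s)
# handle
def rh(t): 
    h=S2W(s,[-.13*np.cos(t[0]),0,.09+.13*np.sin(t[0])]); return np.r_[proj(h)[0]-[276.8,254.7],proj(h,"scene")[0]-[345.2,235.4]]
h=least_squares(rh,[.3]);t=h.x[0];print("theta",t,h.fun)
im=snapshot("top")
m=[d for d in trace("planter","top")]
for d in m: print(d["bbox"],d["confidence"])
for n in("saucer",):
  for c in("top","scene"):
    snapshot(c); print(c,[(np.round(d["at"],1),d["confidence"]) for d in spot_point(n,c)])
hsv=cv2.cvtColor(im,cv2.COLOR_RGB2HSV)
b=max(((d["mask"]) for d in m if 330<np.mean(d["bbox"][::2])<390),key=lambda q:q.sum())
rect=cv2.minAreaRect(cv2.findNonZero(b.astype(np.uint8)));box=cv2.boxPoints(rect);print("rect",rect)
print("rim corners stand",[np.round(W2S(s,ray(p,.1195))*1e3,1).tolist() for p in box])
k=3.4;o=np.array([195,130]);v=cv2.resize(im[130:290,195:425,::-1],None,fx=k,fy=k,interpolation=cv2.INTER_CUBIC)
def poly(P,col): cv2.polylines(v,[np.int32((proj(S2W(s,np.array(P)/1000))-o+.5)*k)],True,col,1)
poly([(-130,-315,10),(140,-315,10),(140,155,10),(-130,155,10)],(255,0,255))
poly([(-120,-310,55.5),(63,-310,55.5),(63,-84,55.5),(-120,-84,55.5)],(255,255,0))
poly([(57,-310,95.5),(57,-88,95.5),(63,-88,95.5),(63,-310,95.5)],(0,255,255))
c,q=-130*np.cos(t),90+130*np.sin(t);poly([(c,-58,q),(c,58,q)],(255,0,0))
cv2.polylines(v,[np.int32((box-o+.5)*k)],True,(0,255,0),1)
cv2.imwrite("pics/crop1.png",v)
E
python3 fit.py
```

```text
stand [0.5734703  0.0887119  0.11082687] [[2.0, 2.1], [0.4, 2.0], [-0.7, -2.6], [-0.8, -1.4], [-1.1, -0.8], [0.3, 0.4], [-0.5, -0.4], [-0.7, 0.8], [5.8, -1.0]]
theta 0.5873441271745117 [ 1.547109    1.76305095 -2.70474112 -2.7974014 ]
[332.0, 181.8, 389.5, 237.1] 0.91
[189.2, 318.9, 255.0, 372.6] 0.76
top []
scene [(array([265. , 226.2]), 0.63), (array([277.1, 121.7]), 0.5)]
rect ((359.6003723144531, 208.68685913085938), (47.001800537109375, 47.168182373046875), 73.0724868774414)
rim corners stand [[21.0, -129.9], [39.1, -234.9], [-65.8, -251.3], [-83.5, -147.0]]
```

View pics/crop1.png

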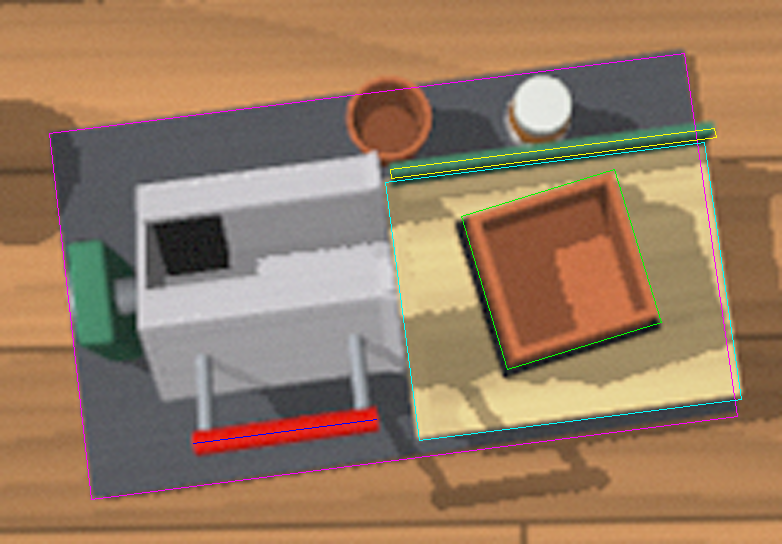

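The crop shows the orange planter in its black saucer on the deck (crop 560,270), and the stand overlay fits. The pair sits at about (-22,-191) mm and is about 0.16 rad askew. The cradle angle is about 0.59. Plan: square the pair against the fence with two spread fingers, level the cradle, push the pair home, turn it over, then push it out.

```bash
cat > to.py <<'E'
from h import *
import sys
# usage: to.py x y z(mm, stand) yaw(rel. stand) -> shift/turn in present tool axes
s=np.load("s.npy");st=state();r=R.from_euler("xyz",st["tool_rot"]);p=st["tcp_pos"]
print("now stand mm",np.round(W2S(s,p)*1e3,1),round(p[2]*1e3,1),"yaw rel",round(st["tool_rot"][2]-s[2],3),"t",st["time_s"],"F",np.round(st["contact_force"],1))
if len(sys.argv)>1:
    x,y,z,a=map(float,sys.argv[1:]);g=S2W(s,[x/1e3,y/1e3,z/1e3])[0]
    print("shift",np.round(r.inv().apply(g-p)*1e3,1),"rotv",np.round((r.inv()*R.from_euler("xyz",[np.pi,0,a+s[2]])).as_rotvec(),3))
E
python3 to.py -112 -191 200 0; python3 -c "
from h import *
s=np.load('s.npy')
for n,uv,z in (('bottle',(525,190),.1),('jar',(353,162),.07),('pot',(309,163),.065)): print(n,W2S(s,ray(uv,z)), ray(uv,z))"
```

```text
now stand mm [-389.7 -620.1] 205.4 yaw rel 0.309 t 1.2 F [-0.5 -0.4  1. ]
shift [ 395.1 -324.3    5.4] rotv [-0.     0.     0.309]
bottle [-0.02521746 -0.57511098] [ 0.61201491 -0.48565982  0.1       ]
jar [ 0.09677592 -0.19587419] [ 0.69131621 -0.09525716  0.07      ]
pot [ 0.10885987 -0.09238074] [0.69187964 0.00893784 0.065     ]
```

Call:
{"api": "carry_out", "payload": {"moves": [[[32,-26,0,0,0,0.04,0.36],[64,-52,0,0,0,0.08,0.36],[96,-78,0,0,0,0.12,0.36],[128,-104,0,0,0,0.16,0.36],[160,-130,0,0,0,0.2,0.36],[192,-156,0,0,0,0.25,0.36],[224,-182,0,0,0,0.29,0.36],[256,-208,0,0,0,0.309,0.36]]]}}

```text
time_s: 1.87
tcp_pos: [0.4042, -0.2746, 0.2057]
tool_rot: [3.141, -0.0, 0.108]
contact_force: [1.9, -0.3, 0.2]
grip_width: 0.0601
finger_force: 0.0
```

```bash
python3 to.py -112 -191 130 0
```

```text
now stand mm [-208.4 -342.4] 205.7 yaw rel -0.003 t 1.8667 F [ 1.9 -0.3  0.2]
shift [  96.  -151.7   75.7] rotv [ 0.    -0.    -0.003]
```

Call:
{"api": "carry_out", "payload": {"moves": [[[24,-38,10,0,0,0,0.36],[48,-76,20,0,0,0,0.36],[72,-114,30,0,0,0,0.36],[95,-150,50,0,0,0,0.36],[95,-151,90,0,0,0,0.36],[95,-151,125,0,0,0,0.36],[95,-151,140,0,0,0,0.36],[95,-151,140,0,0,0,0.36]]]}}

```text
time_s: 2.53
tcp_pos: [0.4794, -0.1148, 0.0621]
tool_rot: [-3.139, 0.005, 0.112]
contact_force: [-1.1, 0.9, 0.4]
grip_width: 0.0601
finger_force: 0.0
```

```bash
python3 - <<'E'
from h import *
im=snapshot("top");cv2.imwrite("pics/a.png",im[:,:,::-1])
print(spot_point("fence_end","top")[:2])
E
python3 to.py -63 -191 64 0
```

```text
[{'at': [308.1, 181.5], 'confidence': 0.76}, {'at': [254.8, 213.6], 'confidence': 0.72}]
now stand mm [-114.  -193.2] 65.9 yaw rel -0.0 t 2.6333 F [ 0.3  0.2 -0.3]
shift [51.  -2.2  1.8] rotv [-0.     0.001 -0.   ]
```

Call:
{"api": "carry_out", "payload": {"moves": [[[6,-1,1,0,0,0,0.36],[12,-2,1,0,0,0,0.36],[18,-2,1,0,0,0,0.36],[24,-2,1,0,0,0,0.36],[29,-2,1,0,0,0,0.36],[34,-2,1,0,0,0,0.36],[39,-2,1,0,0,0,0.36],[43,-2,1,0,0,0,0.36]]]}}

```text
time_s: 3.3
tcp_pos: [0.524, -0.1087, 0.0647]
tool_rot: [-3.141, 0.001, 0.111]
contact_force: [-7.0, 2.3, 4.9]
grip_width: 0.0601
finger_force: 3.3
```

Call:
{"api": "carry_out", "payload": {"moves": [[[2,0,0,0,0,0,0.36],[4,0,0,0,0,0,0.36],[6,0,0,0,0,0,0.36],[7,0,0,0,0,0,0.36]]]}}

```text
time_s: 3.63
tcp_pos: [0.5308, -0.1081, 0.0646]
tool_rot: [-3.141, 0.001, 0.111]
contact_force: [-7.6, 0.4, 4.2]
grip_width: 0.06
finger_force: 3.5
```

```bash
python3 to.py -63 -191 64 0;  python3 - <<'E'
from h import *
s=np.load("s.npy")
im=snapshot("top")
k=3.4;v=cv2.resize(im[130:290,195:425,::-1],None,fx=k,fy=k,interpolation=cv2.INTER_CUBIC)
cv2.imwrite("pics/b.png",v)
E
```

```text
now stand mm [ -64.1 -190.9] 64.6 yaw rel 0.0 t 3.6333 F [-7.6  0.4  4.2]
shift [1.2 0.1 0.6] rotv [-0.     0.001  0.   ]
```

View pics/b.png

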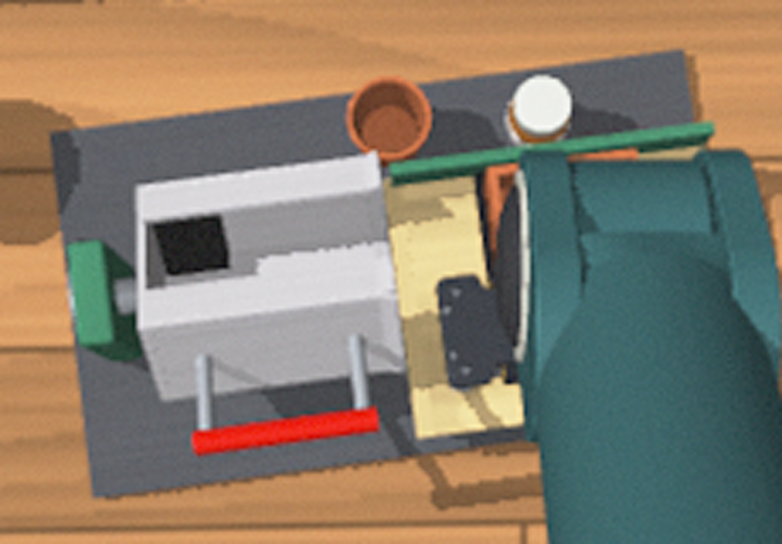

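The arm covers most of the pair, but the planter's edge lies close to the fence. The force is still only sliding friction, so I'll creep on until it rises.

Call:
{"api": "carry_out", "payload": {"moves": [[[1,0,0,0,0,0,0.36],[2,0,0,0,0,0,0.36],[2,0,0,0,0,0,0.36]]]}}

```text
time_s: 3.93
tcp_pos: [0.5328, -0.1082, 0.0647]
tool_rot: [-3.141, 0.001, 0.111]
contact_force: [-5.2, -0.7, 2.2]
grip_width: 0.06
finger_force: 2.5
```

Call:
{"api": "carry_out", "payload": {"moves": [[[0.7,0,0,0,0,0,0.36],[1.4,0,0,0,0,0,0.36],[1.4,0,0,0,0,0,0.36]]]}}

```text
time_s: 4.18
tcp_pos: [0.5331, -0.1081, 0.0646]
tool_rot: [-3.141, 0.003, 0.111]
contact_force: [-14.2, -0.0, 11.2]
grip_width: 0.0601
finger_force: 7.1
```

Call:
{"api": "carry_out", "payload": {"moves": [[[-15,0,0,0,0,0,0.36],[-30,0,-20,0,0,0,0.36],[-46,0,-60,0,0,-0.1,0.45],[-46,-20,-100,0,0,-0.22,0.57],[-46,-50,-135,0,0,-0.34,0.57],[-46,-80,-165,0,0,-0.46,0.57],[-46,-110,-175,0,0,-0.58,0.57],[-46,-140,-175,0,0,-0.7,0.57]]]}}

```text
time_s: 4.85
tcp_pos: [0.4748, 0.0284, 0.2439]
tool_rot: [3.136, -0.004, 0.817]
contact_force: [1.1, 0.5, 0.4]
grip_width: 0.0406
finger_force: 0.0
```

```bash
python3 to.py -108 0 235 1.5708;  python3 - <<'E'
from h import *
s=np.load("s.npy")
im=snapshot("top");m=trace("planter","top")
for d in m:
    if 330<np.mean(d["bbox"][::2])<390: print(d["bbox"])
k=3.4;v=cv2.resize(im[130:290,195:425,::-1],None,fx=k,fy=k,interpolation=cv2.INTER_CUBIC)
cv2.imwrite("pics/c.png",v)
E
```

```text
now stand mm [-104.8  -49. ] 243.9 yaw rel 0.706 t 4.85 F [1.1 0.5 0.4]
shift [ 29.3 -39.4   8.8] rotv [ 0.007 -0.002 -0.865]
[336.2, 172.5, 390.4, 221.8]
```

Call:
{"api": "carry_out", "payload": {"moves": [[[6,-8,0,0,0,-0.12,0.57],[12,-16,0,0,0,-0.24,0.57],[18,-24,0,0,0,-0.36,0.57],[24,-32,0,0,0,-0.48,0.57],[29,-39,4,0,0,-0.6,0.57],[29,-39,9,0,0,-0.72,0.57],[29,-39,9,0,0,-0.84,0.57],[29,-39,9,0.007,-0.002,-0.865,0.57]]]}}

```text
time_s: 5.62
tcp_pos: [0.465, 0.0739, 0.2306]
tool_rot: [-3.135, -0.001, 1.682]
contact_force: [0.5, -0.0, -0.1]
grip_width: 0.0406
finger_force: 0.0
```

```bash
python3 to.py -108 0 143 1.5708;  python3 - <<'E'
from h import *
s=np.load("s.npy");st=state()
im=snapshot("wrist");cv2.imwrite("pics/w1.png",im[:,:,::-1]);c=camera_info("wrist")
T=np.eye(4);T[:3,:3]=R.from_euler("xyz",st["tool_rot"]).as_matrix();T[:3,3]=st["tcp_pos"];T=T@c["tool_from_camera"]
print(np.round(c["tool_from_camera"],3).tolist())
hsv=cv2.cvtColor(im,cv2.COLOR_RGB2HSV);m=((hsv[...,0]<6)|(hsv[...,0]>174))&(hsv[...,1]>200)&(hsv[...,2]>120)
n,l,sta,cen=cv2.connectedComponentsWithStats(m.astype(np.uint8));i=1+sta[1:,4].argmax();print(sta[i],cen[i])
for th in(.5,.55,.59,.63): print(th,proj(S2W(s,[[-.13*np.cos(th),y,.09+.13*np.sin(th)] for y in(-.058,0,.058)]),"wrist",T).round(0).tolist())
E
```

```text
now stand mm [-109.4   -2.7] 230.6 yaw rel 1.571 t 5.6167 F [ 0.5 -0.  -0.1]
shift [ 2.6  2.  87.6] rotv [-0.007 -0.001 -0.   ]
[[0.001, -0.969, -0.249, 0.073], [1.0, 0.001, 0.0, 0.0], [-0.0, -0.249, 0.969, -0.18], [0.0, 0.0, 0.0, 1.0]]
[312 242  19  16  66] [322.01515152 250.40909091]
0.5 [[313.0, 316.0], [313.0, 245.0], [312.0, 165.0]]
0.55 [[317.0, 320.0], [317.0, 247.0], [317.0, 165.0]]
0.59 [[321.0, 322.0], [321.0, 248.0], [321.0, 166.0]]
0.63 [[325.0, 325.0], [325.0, 250.0], [326.0, 166.0]]
```

View pics/w1.png

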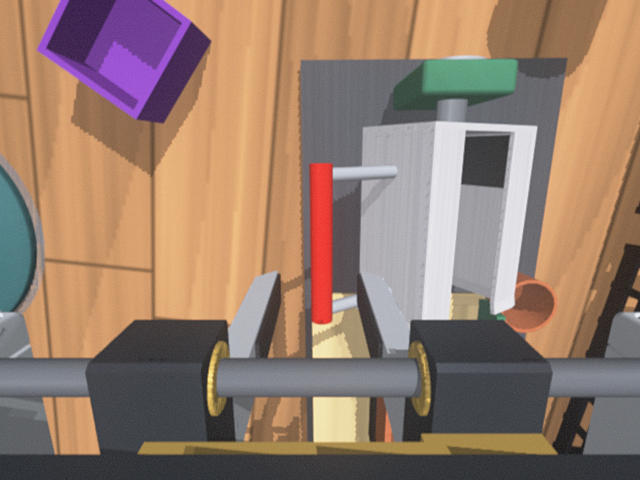

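The red bar is at column 321, between the finger tips (about 262 and 375), which matches an angle of 0.59. I'll descend and grip it.

Call:
{"api": "carry_out", "payload": {"moves": [[[2,2,30,-0.007,0,0,0.57],[2.5,2,60,-0.007,0,0,0.57],[2.5,2,80,-0.007,0,0,0.57],[2.5,2,87,-0.007,0,0,0.57],[2.5,2,87,-0.007,0,0,0.8],[2.5,2,87,-0.007,0,0,1],[2.5,2,87,-0.007,0,0,1],[2.5,2,87,-0.007,0,0,1]]], "force": 8}}

```text
time_s: 6.33
tcp_pos: [0.4667, 0.0767, 0.1447]
tool_rot: [3.14, -0.001, 1.675]
contact_force: [0.1, -0.3, 0.2]
grip_width: 0.0173
finger_force: 0.0
```

```bash
python3 to.py -130 0 71 1.5708;python3 -c "
from bench import *;s=state();print(s['grip_width'],s['finger_force'])"
```

```text
now stand mm [-1.074e+02 -1.000e-01] 144.7 yaw rel 1.564 t 6.3333 F [ 0.1 -0.3  0.2]
shift [ -0.1 -22.7  73.6] rotv [ 0.002 -0.001 -0.007]
0.017260332695763967 9.140221209236188e-05
```

Call:
{"api": "carry_out", "payload": {"moves": [[[0,0,0,0,0,0,1],[0,-3,6,0,0,0,1],[0,-7,13,0,0,0,1],[0,-10,20,0,0,0,1],[0,-12.5,26,0,0,0,1],[0,-15,32,0,0,0,1],[0,-17,38.5,0,0,0,1],[0,-19,45,0,0,0,1]]]}}

```text
time_s: 7.0
tcp_pos: [0.4481, 0.0749, 0.0983]
tool_rot: [3.139, -0.001, 1.676]
contact_force: [10.4, -1.2, 0.6]
grip_width: 0.0159
finger_force: 8.0
```

Call:
{"api": "carry_out", "payload": {"moves": [[[0,-1,7,0,0,0,1],[0,-2,14,0,0,0,1],[0,-2.6,20,0,0,0,1],[0,-3,25,0,0,0,1],[0,-3,29,0,0,0,1],[0,-3,31,0,0,0,1],[0,-3,31,0,0,0,1]]]}}

```text
time_s: 7.58
tcp_pos: [0.4458, 0.0751, 0.0676]
tool_rot: [3.138, -0.002, 1.676]
contact_force: [10.8, 1.4, -2.0]
grip_width: 0.0158
finger_force: 8.0
```

```bash
python3 to.py
```

```text
now stand mm [-128.4    0.6] 67.6 yaw rel 1.565 t 7.5833 F [10.8  1.4 -2. ]
```

Call:
{"api": "carry_out", "payload": {"moves": [[[0,1,2,0,0,0,1],[0,1.5,4,0,0,0,1],[0,1.5,5,0,0,0,1],[0,1.5,5,0,0,0,1]]]}}

```text
time_s: 7.92
tcp_pos: [0.4458, 0.0749, 0.0623]
tool_rot: [3.141, -0.001, 1.676]
contact_force: [1.3, 0.0, 4.9]
grip_width: 0.0155
finger_force: 8.0
```

Call:
{"api": "carry_out", "payload": {"moves": [[[0,0,0,0,0,0,0.7],[0,0,0,0,0,0,0.57],[0,0,-40,0,0,0,0.5],[-10,0,-80,0,0,0,0.36],[-40,10,-110,0,0,0,0.36],[-75,25,-115,0,0,0,0.36],[-110,42,-115,0,0,0,0.36],[-145,60,-115,0,0,0,0.36]]]}}

```text
time_s: 8.58
tcp_pos: [0.5211, -0.0654, 0.178]
tool_rot: [3.14, 0.0, 1.676]
contact_force: [0.9, 0.7, 0.3]
grip_width: 0.0598
finger_force: 0.0
```

```bash
python3 to.py 1 -280 180 1.5708;  python3 - <<'E'
from h import *
s=np.load("s.npy")
for n in("top","scene"):
    im=snapshot(n)
    print([(d["at"],d["confidence"]) for d in spot_point("handle",n)[:2]])
    for th in (0,.06,.12): print(n,th,proj(S2W(s,[-.13*np.cos(th),0,.09+.13*np.sin(th)]),n).round(1))
    hsv=cv2.cvtColor(im,cv2.COLOR_RGB2HSV);m=((hsv[...,0]<4)|(hsv[...,0]>176))&(hsv[...,1]>200)&(hsv[...,2]>100)
    k,l,sta,cen=cv2.connectedComponentsWithStats(m.astype(np.uint8));i=1+sta[1:,4].argmax();print(sta[i],cen[i])
E
```

```text
now stand mm [ -69.1 -147.4] 178.0 yaw rel 1.565 t 8.5833 F [0.9 0.7 0.3]
shift [-132.2   70.9   -1.9] rotv [ 0.001  0.    -0.006]
[([279.1, 267.9], 0.7)]
top 0 [[281.9 267.5]]
top 0.06 [[281.7 267.3]]
top 0.12 [[281.4 266.9]]
[257 261  51  12 286] [282.20979021 266.81468531]
[([346.1, 241.9], 0.73)]
scene 0 [[347.9 242.8]]
scene 0.06 [[348.  241.3]]
scene 0.12 [[347.9 239.9]]
[337 234   3   3   4] [338.   235.25]
```

Call:
{"api": "carry_out", "payload": {"moves": [[[-33,18,0,0,0,0,0.36],[-66,36,0,0,0,0,0.36],[-99,54,0,0,0,0,0.36],[-132,71,5,0,0,-0.006,0.36],[-132,71,45,0,0,-0.006,0.36],[-132,71,85,0,0,-0.006,0.36],[-132,71,112,0,0,-0.006,0.36],[-132,71,112,0,0,-0.006,0.36]]]}}

```text
time_s: 9.45
tcp_pos: [0.6015, -0.1848, 0.0596]
tool_rot: [-3.134, -0.005, 1.683]
contact_force: [-0.8, -0.4, 0.6]
grip_width: 0.0606
finger_force: 0.0
```

```bash
python3 to.py 0 -87 66 1.5708
```

```text
now stand mm [  -2.4 -274.9] 59.6 yaw rel 1.573 t 9.45 F [-0.8 -0.4  0.6]
shift [187.9   2.7  -5.4] rotv [-0.007 -0.005  0.002]
```

Call:
{"api": "carry_out", "payload": {"moves": [[[4,0,0,0,0,0,0.36],[9,0,0,0,0,0,0.36],[14,0,0,0,0,0,0.36],[19,0,0,0,0,0,0.36],[24,0,0,0,0,0,0.36],[30,0,0,0,0,0,0.36],[37,0,0,0,0,0,0.36],[44,0,0,0,0,0,0.36]]]}}

```text
time_s: 10.12
tcp_pos: [0.6011, -0.1444, 0.0675]
tool_rot: [3.139, 0.002, 1.681]
contact_force: [1.1, -8.7, 4.9]
grip_width: 0.0599
finger_force: 4.2
```

```bash
python3 to.py 0 -87 66 1.5708
```

```text
now stand mm [   1.6 -234.8] 67.5 yaw rel 1.57 t 10.1167 F [ 1.1 -8.7  4.9]
shift [147.8  -1.8   1.2] rotv [ 0.003  0.002 -0.001]
```

Call:
{"api": "carry_out", "payload": {"moves": [[[7,0,0,0,0,0,0.36],[14,0,0,0,0,0,0.36],[21,0,0,0,0,0,0.36],[28,-0.5,0,0,0,0,0.36],[33,-0.5,0,0,0,0,0.36],[38,-1,0,0,0,0,0.36],[43,-1,0,0,0,0,0.36],[48,-1,0,0,0,0,0.36]]]}}

```text
time_s: 10.78
tcp_pos: [0.5948, -0.0967, 0.0675]
tool_rot: [3.138, 0.002, 1.681]
contact_force: [0.6, -7.5, 6.5]
grip_width: 0.0603
finger_force: 4.0
```

```bash
python3 to.py 0 -87 66 1.5708
```

```text
now stand mm [   0.7 -186.6] 67.5 yaw rel 1.57 t 10.7833 F [ 0.6 -7.5  6.5]
shift [99.6 -0.8  1.3] rotv [ 0.003  0.002 -0.001]
```

Front edge is now about 14 mm inside the mouth, with no rise in force. Continuing.

Call:
{"api": "carry_out", "payload": {"moves": [[[6,0,0,0,0,0,0.36],[12,0,0,0,0,0,0.36],[18,0,0,0,0,0,0.36],[24,0,0,0,0,0,0.36],[30,0,0,0,0,0,0.36],[36,0,0,0,0,0,0.36],[42,0,0,0,0,0,0.36],[48,0,0,0,0,0,0.36]]]}}

```text
time_s: 11.45
tcp_pos: [0.5895, -0.0488, 0.0675]
tool_rot: [3.138, 0.001, 1.681]
contact_force: [1.1, -8.1, 4.5]
grip_width: 0.0601
finger_force: 4.1
```

```bash
python3 to.py 0 -87 66 1.5708
```

```text
now stand mm [   0.7 -138.5] 67.5 yaw rel 1.57 t 11.45 F [ 1.1 -8.1  4.5]
shift [51.5 -0.8  1.4] rotv [ 0.003  0.001 -0.001]
```

Call:
{"api": "carry_out", "payload": {"moves": [[[-4,0,0,0,0,0,0.68],[-4,0,0,0,0,0,0.68],[-4,0,0,0,0,0,0.68],[4,0,0,0,0,0,0.68],[12,0,0,0,0,0,0.68],[20,0,0,0,0,0,0.68],[28,0,0,0,0,0,0.68],[36,0,0,0,0,0,0.68]]]}}

```text
time_s: 12.12
tcp_pos: [0.5843, -0.012, 0.0655]
tool_rot: [3.141, -0.0, 1.682]
contact_force: [0.5, -4.4, 1.3]
grip_width: 0.0303
finger_force: 2.5
```

Call:
{"api": "carry_out", "payload": {"moves": [[[4,0,0,0,0,0,0.68],[7,0,0,0,0,0,0.68],[10,0,0,0,0,0,0.68],[12,0,0,0,0,0,0.68]]]}}

```text
time_s: 12.45
tcp_pos: [0.5831, -0.0005, 0.0655]
tool_rot: [3.142, -0.001, 1.682]
contact_force: [0.0, -6.0, 2.4]
grip_width: 0.0299
finger_force: 3.1
```

```bash
python3 to.py 0 -87 66 1.5708
```

```text
now stand mm [ -0.3 -89.7] 65.5 yaw rel 1.571 t 12.45 F [ 0.  -6.   2.4]
shift [ 2.7  0.3 -0.5] rotv [ 0.    -0.001 -0.   ]
```

Call:
{"api": "carry_out", "payload": {"moves": [[[1,0,0,0,0,0,0.68],[2,0,0,0,0,0,0.68],[3,0,0,0,0,0,0.68],[3,0,0,0,0,0,0.68]]]}}

```text
time_s: 12.78
tcp_pos: [0.5828, 0.0022, 0.0655]
tool_rot: [3.141, -0.0, 1.681]
contact_force: [0.6, -5.3, 1.7]
grip_width: 0.03
finger_force: 2.8
```

Call:
{"api": "carry_out", "payload": {"moves": [[[0.7,0,0,0,0,0,0.68],[1.4,0,0,0,0,0,0.68],[2,0,0,0,0,0,0.68],[2,0,0,0,0,0,0.68]]]}}

```text
time_s: 13.12
tcp_pos: [0.5829, 0.0025, 0.0655]
tool_rot: [3.141, 0.001, 1.68]
contact_force: [3.2, -12.4, 1.8]
grip_width: 0.0299
finger_force: 7.0
```

Call:
{"api": "carry_out", "payload": {"moves": [[[0.7,0,0,0,0,0,0.68],[0.7,0,0,0,0,0,0.68],[0.7,0,0,0,0,0,0.68],[-4,0,0,0,0,0,0.6],[-20,0,-10,0,0,0,0.57],[-20,0,-50,0,0,0,0.57],[-20,-30,-80,0,0,0,0.57],[-10,-65,-95,0,0,0,0.57]]]}}

```text
time_s: 13.78
tcp_pos: [0.5203, -0.013, 0.1627]
tool_rot: [3.139, -0.002, 1.681]
contact_force: [-0.6, -0.4, 1.6]
grip_width: 0.0402
finger_force: 0.0
```

```bash
python3 to.py -129 0 71 1.5708; python3 - <<'E'
from h import *
im=snapshot("top")
k=3.4;v=cv2.resize(im[130:290,195:425,::-1],None,fx=k,fy=k,interpolation=cv2.INTER_CUBIC)
cv2.imwrite("pics/d.png",v)
E
```

```text
now stand mm [-64.1 -95.2] 162.7 yaw rel 1.57 t 13.7833 F [-0.6 -0.4  1.6]
shift [ 95.  -65.3  91.7] rotv [ 0.003 -0.002 -0.001]
```

View pics/d.png

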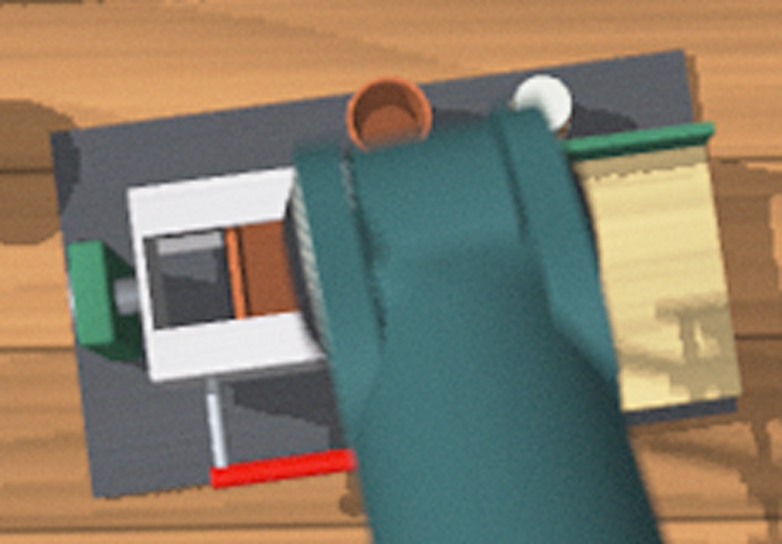

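Cradle is level and the planter is inside, its wall at crop column 235, about 53 mm from the end plate, as expected for a pair that is home. Now the handle.

Call:
{"api": "carry_out", "payload": {"moves": [[[24,-17,0,0,0,0,0.57],[48,-34,0,0,0,0,0.57],[72,-50,0,0,0,0,0.57],[95,-65,0,0,0,0,0.57],[95,-65,30,0,0,0,0.57],[95,-65,60,0,0,0,0.57],[95,-65,85,0,0,0,0.57],[95,-65,92,0,0,0,0.57]]]}}

```text
time_s: 14.5
tcp_pos: [0.4418, 0.075, 0.0656]
tool_rot: [-3.137, -0.002, 1.683]
contact_force: [-1.0, -0.1, -0.7]
grip_width: 0.0406
finger_force: 0.0
```

Call:
{"api": "carry_out", "payload": {"moves": [[[0,0,0,0,0,0,0.8],[0,0,0,0,0,0,1],[0,0,0,0,0,0,1],[0,0,0,0,0,0,1],[0,0,0,0,0,0,1]]], "force": 10}}

```text
time_s: 14.92
tcp_pos: [0.4458, 0.0749, 0.07]
tool_rot: [3.137, -0.001, 1.681]
contact_force: [7.0, 1.4, 0.6]
grip_width: 0.0156
finger_force: 10.0
```

```bash
python3 to.py -129 0 71 1.5708; python3 -c "
import numpy as np
for t in np.arange(0,3.2,.12): print(round(t,2), np.round([130-130*np.cos(t),-130*np.sin(t)],1).tolist(),end=' ')"
```

```text
now stand mm [-128.4    0.4] 70.0 yaw rel 1.571 t 14.9167 F [7.  1.4 0.6]
shift [-0.4 -0.6 -1. ] rotv [ 0.004 -0.001 -0.   ]
0.0 [0.0, -0.0] 0.12 [0.9, -15.6] 0.24 [3.7, -30.9] 0.36 [8.3, -45.8] 0.48 [14.7, -60.0] 0.6 [22.7, -73.4] 0.72 [32.3, -85.7] 0.84 [43.2, -96.8] 0.96 [55.4, -106.5] 1.08 [68.7, -114.7] 1.2 [82.9, -121.2] 1.32 [97.7, -125.9] 1.44 [113.0, -128.9] 1.56 [128.6, -130.0] 1.68 [144.2, -129.2] 1.8 [159.5, -126.6] 1.92 [174.5, -122.2] 2.04 [188.8, -116.0] 2.16 [202.2, -108.1] 2.28 [214.7, -98.7] 2.4 [225.9, -87.8] 2.52 [235.7, -75.7] 2.64 [244.0, -62.5] 2.76 [250.6, -48.4] 2.88 [255.6, -33.6] 3.0 [258.7, -18.3] 3.12 [260.0, -2.8]
```

Call:
{"api": "carry_out", "payload": {"moves": [[[1.5,0,0,0,0,0,1],[0,1.5,-15.6,0,0,0,1],[0,4.3,-31,0,0,0,1],[0,9,-46,0,0,0,1],[0,15.3,-60,0,0,0,1],[0,23.3,-73.4,0,0,0,1],[0,33,-85.7,0,0,0,1],[0,44,-96.8,0,0,0,1]]], "force": 12}}

```text
time_s: 15.58
tcp_pos: [0.4885, 0.0795, 0.1669]
tool_rot: [3.139, -0.001, 1.682]
contact_force: [6.6, 2.4, -14.4]
grip_width: 0.0154
finger_force: 12.0
```

```bash
python3 to.py
```

```text
now stand mm [-85.5   0.2] 166.9 yaw rel 1.571 t 15.5833 F [  6.6   2.4 -14.4]
```

Call:
{"api": "carry_out", "payload": {"moves": [[[0,12.2,-9.7,0,0,0,1],[0,25.5,-18,0,0,0,1],[0,39.7,-24.4,0,0,0,1],[0,54.5,-29,0,0,0,1],[0,69.8,-32,0,0,0,1],[0,85.4,-33.2,0,0,0,1],[0,101,-32.4,0,0,0,1],[0,116.3,-29.8,0,0,0,1]]]}}

```text
time_s: 16.25
tcp_pos: [0.6038, 0.0922, 0.1966]
tool_rot: [3.141, -0.001, 1.682]
contact_force: [-4.5, -0.8, 3.3]
grip_width: 0.0158
finger_force: 12.0
```

```bash
python3 to.py
```

```text
now stand mm [30.5  0.1] 196.6 yaw rel 1.571 t 16.25 F [-4.5 -0.8  3.3]
```

Call:
{"api": "carry_out", "payload": {"moves": [[[0,15,4.4,0,0,0,1],[0,29.3,10.6,0,0,0,1],[0,42.7,18.5,0,0,0,1],[0,55.2,28,0,0,0,1],[0,66.4,38.8,0,0,0,1],[0,76.2,51,0,0,0,1],[0,84.5,64,0,0,0,1],[0,91.1,78.2,0,0,0,1]]]}}

```text
time_s: 16.92
tcp_pos: [0.6944, 0.1023, 0.1178]
tool_rot: [3.141, -0.001, 1.681]
contact_force: [-4.2, -1.4, 3.7]
grip_width: 0.0155
finger_force: 12.0
```

Call:
{"api": "carry_out", "payload": {"moves": [[[0,3,7,0,0,0,1],[0,5,14.8,0,0,0,1],[0,7,22.5,0,0,0,1],[0,8.1,30,0,0,0,1],[0,9,38,0,0,0,1],[0,9,44,0,0,0,1],[0,9,49,0,0,0,1],[0,9,51,0,0,0,1]]]}}

```text
time_s: 17.58
tcp_pos: [0.7043, 0.1035, 0.066]
tool_rot: [3.138, -0.001, 1.681]
contact_force: [11.6, -0.3, 2.5]
grip_width: 0.0156
finger_force: 12.0
```

```bash
python3 to.py
```

```text
now stand mm [131.6   0.2] 66.0 yaw rel 1.571 t 17.5833 F [11.6 -0.3  2.5]
```

Call:
{"api": "carry_out", "payload": {"moves": [[[0,0,3,0,0,0,1],[0,0,4,0,0,0,1],[0,0,4,0,0,0,0.8],[0,0,4,0,0,0,0.6],[0,0,-30,0,0,0,0.57],[0,0,-70,0,0,0,0.7],[10,-20,-105,0,0,0,0.8],[30,-55,-110,0,0,0,0.8]]]}}

```text
time_s: 18.25
tcp_pos: [0.6479, 0.126, 0.1809]
tool_rot: [3.135, -0.001, 1.678]
contact_force: [2.0, 1.6, 1.9]
grip_width: 0.0201
finger_force: 0.0
```

```bash
python3 to.py 1.5 60 175 1.5708; python3 - <<'E'
from h import *
im=snapshot("scene")
k=5;v=cv2.resize(im[190:310,220:370,::-1],None,fx=k,fy=k,interpolation=cv2.INTER_CUBIC)
cv2.imwrite("pics/e.png",v)
E
```

```text
now stand mm [78.1 28.9] 180.9 yaw rel 1.567 t 18.25 F [2.  1.6 1.9]
shift [ 30.8 -76.7   5.4] rotv [ 0.007 -0.001 -0.004]
```

View pics/e.png

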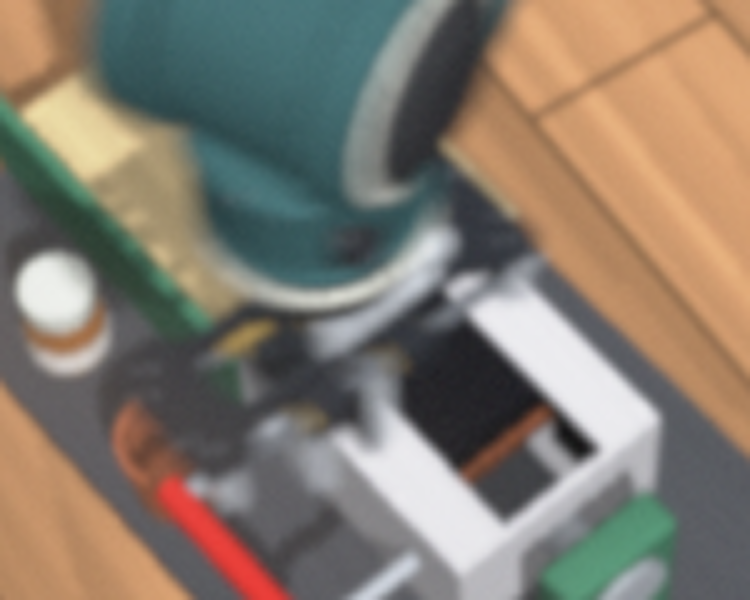

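The cradle is turned over, with the black saucer up at crop (470,400) and the free space behind it visible at (510,470). Now I enter the slot behind the pair.

Call:
{"api": "carry_out", "payload": {"moves": [[[15,-38,0,0,0,0,0.8],[31,-77,0,0,0,0,0.8],[31,-77,5,0.007,0,-0.004,0.8],[31,-77,5,0.007,0,-0.004,0.8]]]}}

```text
time_s: 18.63
tcp_pos: [0.5626, 0.1498, 0.1705]
tool_rot: [-3.133, -0.0, 1.688]
contact_force: [0.6, -0.6, 0.1]
grip_width: 0.0188
finger_force: 0.0
```

```bash
python3 to.py 1.5 60 86 1.5708
```

```text
now stand mm [-4. 62.] 170.5 yaw rel 1.577 t 18.6333 F [ 0.6 -0.6  0.1]
shift [-2.   6.3 84.5] rotv [-0.009 -0.     0.007]
```

Call:
{"api": "carry_out", "payload": {"moves": [[[0,0,0,0,0,0,0.8],[0,0,0,0,0,0,0.8],[0,0,0,0,0,0,0.8]]]}}

```text
time_s: 18.88
tcp_pos: [0.5655, 0.1491, 0.1708]
tool_rot: [-3.135, -0.001, 1.685]
contact_force: [0.7, -0.7, 0.0]
grip_width: 0.0188
finger_force: 0.0
```

```bash
python3 to.py 1.5 60 86 1.5708
```

```text
now stand mm [-1.3 60.9] 170.8 yaw rel 1.574 t 18.8833 F [ 0.7 -0.7  0. ]
shift [-1.   3.4 84.8] rotv [-0.007 -0.001  0.003]
```

Call:
{"api": "carry_out", "payload": {"moves": [[[-1,3,15,-0.007,0,0.003,0.8],[-1,3,35,-0.007,0,0.003,0.8],[-1,3,55,-0.007,0,0.003,0.8],[-1,3,75,-0.007,0,0.003,0.8],[-1,3,84,-0.007,0,0.003,0.8],[-1,3,84,-0.007,0,0.003,0.8]]]}}

```text
time_s: 19.38
tcp_pos: [0.5665, 0.1484, 0.085]
tool_rot: [-3.138, -0.001, 1.682]
contact_force: [0.1, -0.1, -0.1]
grip_width: 0.0187
finger_force: 0.0
```

Call:
{"api": "carry_out", "payload": {"moves": [[[-3,0,0,0,0,0,0.8],[-7,0,0,0,0,0,0.8],[-11,0,0,0,0,0,0.8],[-15,0,0,0,0,0,0.8],[-19,0,0,0,0,0,0.8],[-23,0,0,0,0,0,0.8],[-27,0,0,0,0,0,0.8],[-31,0,0,0,0,0,0.8]]]}}

```text
time_s: 20.05
tcp_pos: [0.5712, 0.119, 0.0877]
tool_rot: [3.14, -0.003, 1.684]
contact_force: [0.3, 7.3, 3.6]
grip_width: 0.0188
finger_force: 3.7
```

```bash
python3 to.py 1.5 -103 86 1.5708
```

```text
now stand mm [ 1.1 30.3] 87.7 yaw rel 1.573 t 20.05 F [0.3 7.3 3.6]
shift [-133.3    0.2    1.3] rotv [ 0.002 -0.003  0.002]
```

Call:
{"api": "carry_out", "payload": {"moves": [[[-6,0,0,0,0,0,0.8],[-12,0,0,0,0,0,0.8],[-18,0,0,0,0,0,0.8],[-24,0,0,0,0,0,0.8],[-29,0,0,0,0,0,0.8],[-33,0,0,0,0,0,0.8],[-37,0,0,0,0,0,0.8],[-40,0,0,0,0,0,0.8]]]}}

```text
time_s: 20.72
tcp_pos: [0.5757, 0.0789, 0.0876]
tool_rot: [3.14, -0.002, 1.683]
contact_force: [0.1, 7.5, 2.8]
grip_width: 0.0188
finger_force: 3.5
```

Call:
{"api": "carry_out", "payload": {"moves": [[[-4,0,0,0,0,0,0.8],[-8,0,0,0,0,0,0.8],[-12,0,0,0,0,0,0.8],[-16,0,0,0,0,0,0.8],[-20,0,0,0,0,0,0.8],[-24,0,0,0,0,0,0.8],[-28,0,0,0,0,0,0.8],[-32,0,0,0,0,0,0.8]]]}}

```text
time_s: 21.38
tcp_pos: [0.5794, 0.0475, 0.0876]
tool_rot: [3.14, -0.003, 1.684]
contact_force: [0.8, 8.3, 4.0]
grip_width: 0.0189
finger_force: 3.9
```

```bash
python3 to.py 1.5 -106 86 1.5708
```

```text
now stand mm [  1.3 -41.6] 87.6 yaw rel 1.573 t 21.3833 F [0.8 8.3 4. ]
shift [-64.4   0.1   1.4] rotv [ 0.002 -0.003  0.002]
```

Call:
{"api": "carry_out", "payload": {"moves": [[[-5,0,0,0,0,0,0.8],[-10,0,0,0,0,0,0.8],[-15,0,0,0,0,0,0.8],[-20,0,0,0,0,0,0.8],[-25,0,0,0,0,0,0.8],[-30,0,0,0,0,0,0.8],[-35,0,0,0,0,0,0.8],[-40,0,0,0,0,0,0.8]]]}}

```text
time_s: 22.05
tcp_pos: [0.5836, 0.0078, 0.0875]
tool_rot: [3.14, -0.003, 1.684]
contact_force: [-0.6, 7.5, 5.6]
grip_width: 0.0186
finger_force: 4.2
```

Call:
{"api": "carry_out", "payload": {"moves": [[[-4,0,0,0,0,0,0.8],[-8,0,0,0,0,0,0.8],[-12,0,0,0,0,0,0.8],[-16,0,0,0,0,0,0.8],[-20,0,0,0,0,0,0.8],[-24,0,0,0,0,0,0.8],[-28,0,0,0,0,0,0.8],[-30,0,0,0,0,0,0.8]]]}}

```text
time_s: 22.72
tcp_pos: [0.5871, -0.0223, 0.0875]
tool_rot: [3.14, -0.002, 1.683]
contact_force: [-1.6, 8.6, 5.5]
grip_width: 0.0188
finger_force: 4.4
```

```bash
python3 to.py 1.5 -106 86 1.5708
```

```text
now stand mm [   1.2 -111.8] 87.5 yaw rel 1.573 t 22.7167 F [-1.6  8.6  5.5]
shift [5.8 0.3 1.6] rotv [ 0.002 -0.002  0.002]
```

Saucer centre should be near y = -176. I'll back off, lift clear and look.

Call:
{"api": "carry_out", "payload": {"moves": [[[6,0,0,0,0,0,0.8],[12,0,0,0,0,0,0.8],[12,0,-35,0,0,0,0.8],[12,0,-75,0,0,0,0.8],[20,-20,-110,0,0,0,0.8],[50,-45,-125,0,0,0,0.8],[80,-75,-125,0,0,0,0.8],[110,-105,-125,0,0,0,0.8]]]}}

```text
time_s: 23.38
tcp_pos: [0.47, 0.0743, 0.2126]
tool_rot: [3.14, -0.0, 1.682]
contact_force: [0.4, 0.6, 0.2]
grip_width: 0.0191
finger_force: 0.0
```

Call:
{"api": "carry_out", "payload": {"moves": [[[35,-15,0,0,0,0,0.8],[70,-30,0,0,0,0,0.8],[105,-45,0,0,0,0,0.8],[140,-60,0,0,0,0,0.8],[140,-60,0,0,0,0,0.8],[140,-60,0,0,0,0,0.8]]]}}

```text
time_s: 23.88
tcp_pos: [0.3948, 0.2073, 0.2122]
tool_rot: [3.141, -0.001, 1.687]
contact_force: [0.9, -0.7, -0.3]
grip_width: 0.0188
finger_force: 0.0
```

```bash
python3 to.py; python3 - <<'E'
from h import *
s=np.load("s.npy")
a=snapshot("top");b=snapshot("scene")
for n in("top","scene"): 
  for d in spot_point("saucer",n)[:2]: print(n,np.round(d["at"]),round(d["confidence"],2),W2S(s,ray(d["at"],.1195,n)).round(3))
v=cv2.resize(a[130:290,195:425,::-1],(400,278),interpolation=cv2.INTER_CUBIC)
w=cv2.resize(b[170:310,200:370,::-1],(400,330),interpolation=cv2.INTER_CUBIC)
cv2.imwrite("pics/f.png",np.hstack([cv2.copyMakeBorder(v,0,52,0,0,0),w]))
E
```

```text
now stand mm [-164.4  137.6] 212.2 yaw rel 1.576 t 23.8833 F [ 0.9 -0.7 -0.3]
top [348. 198.] 0.95 [ 0.004 -0.169]
scene [259. 223.] 0.69 [ 0.015 -0.182]
```

View pics/f.png

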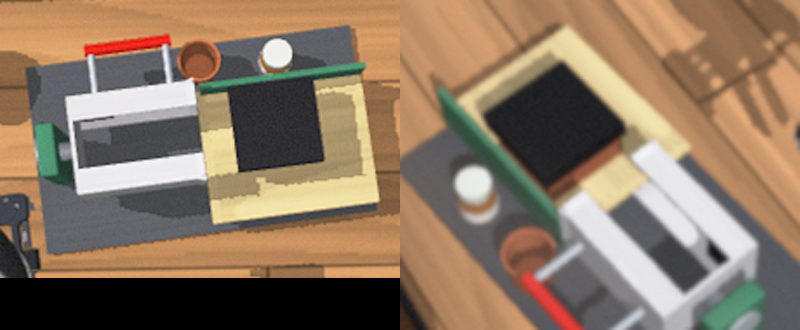

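The saucer lies flat on the upturned planter (left view 277,125). It is clear of the cradle at about (2,-172) mm, and the bystanders in view are unmoved.

```bash
python3 -c "
from bench import *
print(hand_in())"
```

```text
the job is handed in; nothing more can be done
None
```

I handed the job in at about 24 s: the planter stands mouth down on the deck with the saucer flat on top, clear of the cradle at about (2, -172) mm. No judging result came back.

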